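Cover a glued box and hold it square in the corner of the squaring board

TASK

A freshly glued wooden box stands on the bench: while it stands there, fit the long loose cover fully down over its two dowel pins so that it cannot rack, and let go of the cover. Then bring the covered box onto the squaring board and press it firmly into the corner, flat on the board and square against both fences at once, its long side on the longer fence, and finish still holding it pressed there while the glue takes. Leave the short cover, glue pot, thread spool and stapler where they are.

Things in the scene. Friction and masses are not known exactly. Their poses are not given: they have to be found in the camera images.
- carcass: open wooden box, 56 (x) x 150 (y) mm, 46 mm high, about 0.26 kg, loose, same either way round; origin: centre of its underside, z up. Solid end blocks 24 mm thick, side walls 8 mm, floor 14 mm. On each end block's top, at y = +63 and -63 mm, a dowel pin 8 mm across, 9 mm high (upper 4 mm tapered to 4.4 mm). Can be gripped across its 56 mm width, also with the cover on.
- long_cover: loose wooden cover plate, 53 (x) x 147 (y) x 6 mm, 0.06 kg, same either way round; origin: centre of its underside, z up. Two through holes 10 mm across at y = +63 and -63 mm fit over the pins. On top a grip bar 14 mm wide (x), 64 mm long (y), 6 to 20 mm above the underside. Seated, its underside lies on the box's rim, 46 mm above the box's underside.
- short_cover: a cover for another box size, same make and grip bar but only 112 mm long; origin at the centre of its underside. It does not fit; leave it alone. The two covers lie flat side by side on the plywood offcut, about 120 mm apart, either one in either place.
- squaring_board: plywood board 200 (x) x 240 (y) x 18 mm, fixed to the bench, yaw varies; origin: centre of its underside. Two low fences stand at its +x and +y sides, 18 mm high above the board (36 mm above the bench). Pressed home with its long side on the back fence, the box's origin lies at (32, 5, 18) mm in this frame, its long side along the board's y.
- back_fence: the longer fence, 165 mm long along the board's y, 22 mm wide, fixed; its inner face looks to the board's -x and lies at x = +60 mm of the board's frame (y from -92.5 to +72.5 mm). Origin at the centre of its underside. The box's long side presses against it. Wood on wood is grippy here (friction about 0.6): touch this fence lightly, slide along it to the end fence, then press both with some 10 N.
- end_fence: the shorter fence, 96 mm long along the board's x, 22 mm wide, fixed; its inner face looks to the board's -y and lies at y = +80 mm of the board's frame (x from -46 to +50 mm). Origin at the centre of its underside. One end of the box presses against it.
- corner (a point): the point on the board's top surface where the two fence faces would meet (there is a small open gap between the fences for squeezed-out glue).
- glue_pot: bystander: white round pot, 65 mm across, 44 mm high; origin at the centre of its underside
- thread_spool: bystander: wooden spool of tying thread standing upright, 40 mm across, 48 mm high; origin at the centre of its underside
- stapler: bystander: pocket stapler, 18 x 104 x 36 mm, long side along its y; origin at the centre of its underside
- offcut: plywood offcut 180 (x) x 250 (y) x 12 mm lying fixed on the bench, on which both covers are laid out; origin at the centre of its underside, yaw varies

How it is judged:
By the outcome, as a careful person would: the job done as asked, in the order asked, and still so for the second after the job is handed in, while the arm keeps its last pose, push and grip.
It also fails if it takes over 72 s, if anything falls off the work surface, if the arm or the gripper's body presses on something with over 40 N, if the wrist force passes 120 N, or if a joint passes its speed limit or range.

ROBOT

A 7-joint arm with a two-finger parallel gripper is mounted at the origin on a cart in front of the work surface, level with it; the furniture and walls round the work are solid. World frame = base frame: x ahead of the robot, y to its left, z up, the work surface at z = 0. Lengths are in m, angles in rad, forces in N, time in s.
With the tool pointing down it reaches from about 0.35 to 0.9 m from the base axis. Payload 8.1 kg.
Tool frame: the origin (TCP) lies at the very end of the fingers, on their centre line; the grasp point (between the pads) lies 19 mm behind it (r.hold_point_z is the z of the grasp point in the tool frame, in m); z points along the fingers, y is the line along which they close (so a half turn about z gives the same grasp; the last joint's range is limited). The gripper opens to 85 mm and grips with 20 to 120 N. Pads are 22 mm wide; open, the fingers measure 114 mm over their backs; the gripper's body (76 mm by 85 mm) begins 54 mm behind the grasp point. The pads swing forward as they close: fully open they stand 13 mm farther back than shut.
Start: joints at [1.086, 0.434, 0.025, 1.573, -0.012, 1.134, -0.075], TCP at [0.233, -0.58, 0.231] pointing down, gripper open.
Joint ranges: [-2.62, 2.62], [-0.44, 2.09], [-1.27, 1.32], [0.08, 2.57], [-1.32, 4.46], [0.12, 2], [-2.74, 2.74]. Speed limits (rad/s): [2.22, 2.22, 3.01, 3.01, 3.14, 3.14, 3.14].

INTERFACE

Orientations are given as a unit quaternion [x, y, z, w].
In Python, from bench import r gives the robot as it stands.
- The arm moves only by the tool arm_command, never from a script. Its argument "steps" is a list of rows, each a list of 6 numbers: the shift along the tool's x, y, z in cm, then the turn, a rotation vector about the tool's x, y, z in degrees. In form: [[x, y, z, rx, ry, rz], ...]. A call has 1 to 8 rows; each row is the pose to reach, as a shift and turn from the pose commanded when the call began, along the tool's axes at that moment; what a row does not reach only later rows make up. A row lasts 1/12 s, in which the tool goes at most 41.7 mm and 7.16 degrees, less where a joint would pass 70% of its speed; a pose out of reach is approached as far as the arm can. A call with a gripper value outside its range is refused whole. "jaw" is the gripper command: -1 is shut, 1 is fully open, values between are in proportion, set as the call begins (left out, the last holds). The fingers move at their own pace and stop on an object; "squeeze" is the grip in N (left out, the last holds). Time passes only in rows, so rows that repeat a pose let the fingers close. It gives the time, the measured TCP pose, the force, the opening and the grip force at its end, in the units of the state.
- r.read_state(): the state, without advancing time (a new reading comes with each control period).
- r.grab_frame(name): name is "side" or "top" or "wrist"; returns a dict with "image" (480x640x3 uint8, red, green, blue), "depth" (480x640 float32, m along the optical axis (not along the pixel's ray), 0 where there is no reading), "fx", "fy", "cx", "cy" (pixels), "eye" and "orientation" of the camera in the world; the wrist camera has in their place "mount" (4x4, takes a point from camera to tool coordinates, whose origin is the TCP and whose axes are the flange's). Camera axes: x right, y down, z forward; pixel columns grow to the right and rows downward; lengths in m; the calibration is good to about 2 mm. The wrist camera is an equidistant fisheye: a pixel r from the principal point sees the ray r / f radians off the axis. A picture is of the moment at which its call begins: read the wrist's pose just before it.
- r.sign_off(): hands the job in; it is judged then, once.
The state is a dict: "t": time; "joint_pos": joint angles; "qvel": joint speeds; "joint_torque": joint torques, N m; "tool_pos": TCP position; "ee_rot": TCP orientation; "force": force on the tool from outside, world axes, zero at the start; "ft_torque": the same for the moment, N m; "finger_gap": opening from 0.0 (shut) to 1.0 (fully open); "finger_force": force on a finger pad.
Only numpy, scipy, OpenCV 4.12 (cv2) and the standard library are available. Lean on these libraries where they do the work, as an engineer would, in place of code of your own. Each camera call takes 0.05 s, during which the arm holds its last target. There are 200 camera calls.

## Working session

There is one attempt and no reset: what is moved stays moved. The work goes in short steps, Python scripts to look and compute and a tool call to move; the robot and the scene stay as the last step left them, time stands still between calls to the robot, and variables do not carry over. Pictures are saved under pics/ and viewed, at most 10 in all, crops included, and the job is handed in when it is done.

Besides the shell and the picture viewer there is one more tool, called after "Call:" in YAML: its name, and indented under it one key for each argument. arm_command: Moves the arm, as the interface text tells. Its arguments: {"type":"object","properties":{"steps":{"type":"array","items":{"type":"array","items":{"type":"number"}}},"jaw":{"type":"number"},"squeeze":{"type":"number"}},"required":["steps"]}

```bash
mkdir -p pics; ls; python3 - <<'E'
from bench import r
import cv2,numpy as np
s=r.read_state();print({k:np.round(v,3) for k,v in s.items()}, r.hold_point_z)
for n in("top","side"):
    f=r.grab_frame(n);cv2.imwrite(f"pics/{n}0.png",f["image"][:,:,::-1]);np.savez(f"{n}0.npz",**f)
    print(n,f["fx"],f["fy"],f["cx"],f["cy"],f["eye"],f["orientation"])
E
```

```text
pics
{'t': np.float64(0.0), 'joint_pos': array([ 1.086,  0.435,  0.025,  1.574, -0.012,  1.134, -0.075]), 'qvel': array([-0.001,  0.001, -0.   , -0.001, -0.001,  0.   ,  0.   ]), 'joint_torque': array([ 1.0000e-03, -6.7046e+01,  1.0260e+00, -3.1621e+01,  1.6000e-02,
        1.3000e-02,  0.0000e+00]), 'tool_pos': array([ 0.233, -0.58 ,  0.231]), 'ee_rot': array([ 0.982,  0.19 , -0.   , -0.001]), 'force': array([ 0.042, -0.976,  0.581]), 'ft_torque': array([-0.012, -0.01 ,  0.016]), 'finger_force': np.float64(0.0), 'finger_gap': np.float64(0.998)} -0.0187
top 556.0894732781312 556.0894732781312 312.32817629429064 235.0488570597364 [ 0.41867462 -0.04712638  1.37069726] [-0.69708937  0.71498098 -0.04308033  0.03182277]
side 470.0114213097471 470.0114213097471 324.7079693960376 240.2232814260825 [ 0.5016861  -0.99562501  0.65157106] [ 0.87847671 -0.02669572  0.0086517  -0.47696034]
```

View pics/top0.png

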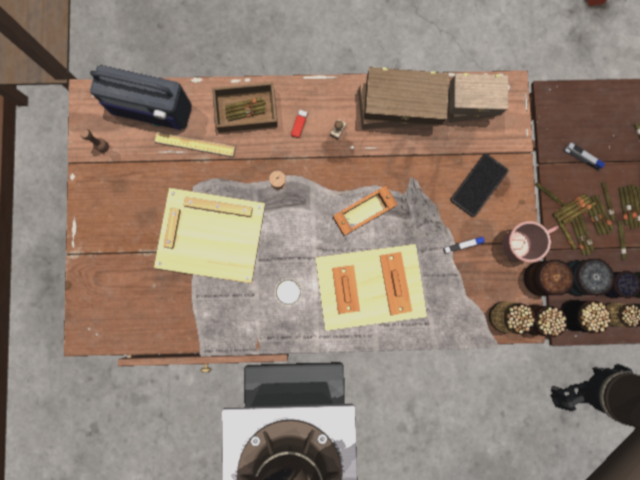

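The top view shows the board at about (210,235), box at (365,211), offcut at (371,287), with the long cover on the right at (396,284) and the short one at (346,290). I'll enlarge these.

```bash
python3 - <<'E'
import cv2
im=cv2.imread("pics/top0.png")
a=im[178:338,315:435]; b=im[180:290,148:278]
cv2.imwrite("pics/c1.png",cv2.resize(a,None,fx=3.75,fy=3.75,interpolation=cv2.INTER_CUBIC)) 
cv2.imwrite("pics/c2.png",cv2.resize(b,None,fx=5,fy=5,interpolation=cv2.INTER_CUBIC))
E
```

```text
(no output)
```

View pics/c1.png

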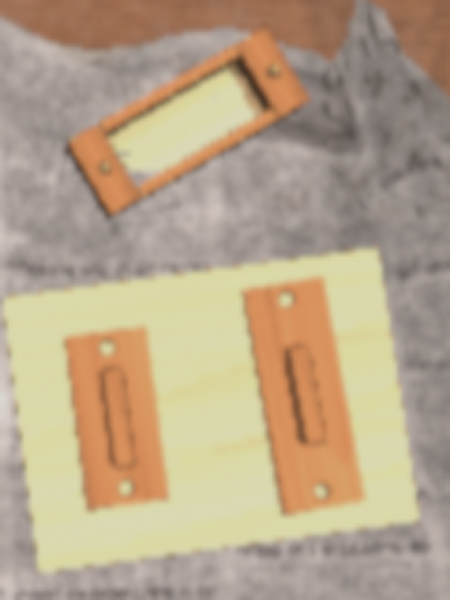

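View pics/c2.png

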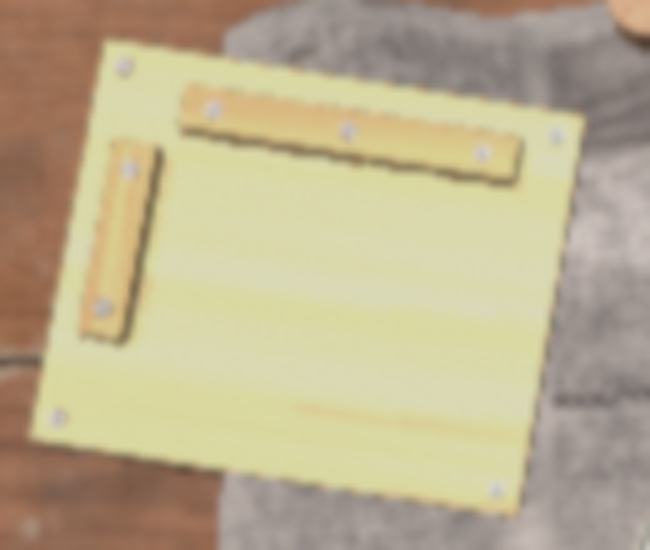

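The crops show the box's pins at crop-1 (107,167) and (274,71), and the long cover's holes at (287,300) and (322,491). In crop 2 the board's corners are at (107,40), (584,115), (520,514), (32,437).

```bash
cat > h.py <<'E'
import numpy as np
from scipy.spatial.transform import Rotation as R
def px(f,u,v,z):
    d=R.from_quat(f["orientation"]).apply([(u-f["cx"])/f["fx"],(v-f["cy"])/f["fy"],1])
    return f["eye"]+d*(z-f["eye"][2])/d[2]
def fit(model,pts):
    m=np.array(model)[:,:2];p=np.array(pts)[:,:2];mc=m-m.mean(0);pc=p-p.mean(0)
    a=np.arctan2((mc[:,0]*pc[:,1]-mc[:,1]*pc[:,0]).sum(),(mc*pc).sum())
    M=np.array([[np.cos(a),-np.sin(a)],[np.sin(a),np.cos(a)]])
    t=p.mean(0)-M@m.mean(0);return t,np.degrees(a),np.linalg.norm(p-(m@M.T+t),axis=1)
E
python3 - <<'E'
from h import *
f=dict(np.load("top0.npz"))
q=lambda P,s,o,z:[px(f,(U+.5)/s-.5+o[0],(V+.5)/s-.5+o[1],z) for U,V in P]
np.set_printoptions(precision=4,suppress=True)
o1=(315,178);o2=(148,180)
rect=lambda a,b:[(a,b),(a,-b),(-a,-b),(-a,b)]
p=q([(107,167),(274,71)],3.75,o1,.055);print("boxpins",fit([(0,.063),(0,-.063)],p))
p=q([(70,147),(265,28),(312,97),(115,215)],3.75,o1,.046);print("box",fit(rect(.028,.075),p))
p=q([(287,300),(322,491)],3.75,o1,.018);print("coverholes",fit([(0,.063),(0,-.063)],p))
p=q([(243,292),(325,279),(364,499),(284,515)],3.75,o1,.018);print("cover",fit([(-.0265,.0735),(.0265,.0735),(.0265,-.0735),(-.0265,-.0735)],p),p)
p=q([(107,40),(584,115),(520,514),(32,437)],5,o2,.018);print("board",fit(rect(.1,.12),p))
p=q([(180,130),(515,178),(158,147),(122,340)],5,o2,.036);print("fences",p)
t,a,_=fit(rect(.1,.12),q([(107,40),(584,115),(520,514),(32,437)],5,o2,.018))
print("in board frame",[R.from_euler('z',-a,degrees=True).apply(np.r_[x[:2]-t,0]) for x in p])
# depth check
D=f["depth"]
for nm,(u,v) in dict(cover=(396,284),box=(337,218),board=(215,245)).items():
    z=D[int(v),int(u)];c=np.array([(u-f["cx"])/f["fx"]*z,(v-f["cy"])/f["fy"]*z,z]);print(nm,R.from_quat(f["orientation"]).apply(c)+f["eye"])
E
```

```text
boxpins (array([ 0.6172, -0.1989]), np.float64(28.571741268987296), array([0.0009, 0.0009]))
box (array([ 0.6168, -0.1999]), np.float64(30.05489865013189), array([0.0015, 0.002 , 0.0008, 0.0026]))
coverholes (array([ 0.4402, -0.2703]), np.float64(-81.93890390339887), array([0.0005, 0.0005]))
cover (array([ 0.4399, -0.27  ]), np.float64(-82.00836207694513), array([0.001 , 0.0015, 0.0018, 0.0003])) [array([ 0.5081, -0.2331,  0.018 ]), array([ 0.5152, -0.2869,  0.018 ]), array([ 0.3725, -0.306 ,  0.018 ]), array([ 0.3637, -0.2539,  0.018 ])]
board (array([0.5696, 0.1795]), np.float64(-10.334734821262218), array([0.0015, 0.0019, 0.001 , 0.0014]))
fences [array([0.6397, 0.2393, 0.036 ]), array([0.6123, 0.0778, 0.036 ]), array([0.6316, 0.2499, 0.036 ]), array([0.5384, 0.2672, 0.036 ])]
in board frame [array([0.0582, 0.0713, 0.    ]), array([ 0.0603, -0.0924,  0.    ]), array([0.0484, 0.0803, 0.    ]), array([-0.0464,  0.0806,  0.    ])]
cover [ 0.4376 -0.2688  0.0292]
box [ 0.599  -0.1305  0.0467]
board [0.5438 0.1672 0.0175]
```

```bash
cat >> h.py <<'E'
def go(x,y,z,phi):
    "shift cm / turn deg in tool axes from the measured pose to a tool-down pose with tool x at yaw phi"
    from bench import r
    s=r.read_state();T=R.from_quat(s["ee_rot"])
    a=np.radians(phi);c,n=np.cos(a),np.sin(a)
    G=R.from_matrix(np.array([[c,n,0],[n,-c,0],[0,0,-1]]))
    xx=T.apply([1,0,0])
    print("t",round(float(s["t"]),2),"at",np.round(s["tool_pos"],4),"phi",round(float(np.degrees(np.arctan2(xx[1],xx[0]))),2),"F",np.round(s["force"],1),"gap",round(float(s["finger_gap"]),3),"ff",round(float(s["finger_force"]),1),"j7",round(float(s["joint_pos"][6]),2))
    print("cm",np.round(T.inv().apply(np.array([x,y,z])-s["tool_pos"])*100,2),"deg",np.round((T.inv()*G).as_rotvec(degrees=True),2))
E
python3 -c "
from h import *
go(.44,-.27,.2,8)"
```

```text
t 0.1 at [ 0.2326 -0.5796  0.2306] phi 21.87 F [-0.3  0.1 -1.1] gap 0.995 ff 0.0 j7 -0.08
cm [ 30.78 -21.01   3.09] deg [-0.08  0.02 13.87]
```

Call:
arm_command:
  steps:
    - [30.8, -21, 3.1, 0, 0, 13.9]
    - [30.8, -21, 3.1, 0, 0, 13.9]
    - [30.8, -21, 3.1, 0, 0, 13.9]
    - [30.8, -21, 3.1, 0, 0, 13.9]
    - [30.8, -21, 3.1, 0, 0, 13.9]
    - [30.8, -21, 3.1, 0, 0, 13.9]
    - [30.8, -21, 3.1, 0, 0, 13.9]
    - [30.8, -21, 3.1, 0, 0, 13.9]
  jaw: -0.1

```text
t: 0.77
tool_pos: [0.4184, -0.3022, 0.2034]
ee_rot: [0.998, 0.069, -0.0, -0.0]
force: [1.3, -1.2, 0.5]
finger_gap: 0.448
finger_force: 0.0
```

```bash
python3 -c "
from h import *
go(.44,-.27,.16,8)"
```

```text
t 0.77 at [ 0.4184 -0.3022  0.2034] phi 7.96 F [ 1.3 -1.2  0.5] gap 0.448 ff 0.0 j7 -0.93
cm [ 2.59 -2.89  4.34] deg [-0.    0.01 -0.04]
```

Call:
arm_command:
  steps:
    - [2.6, -2.9, 4.3, 0, 0, 0]
    - [2.6, -2.9, 4.3, 0, 0, 0]
    - [2.6, -2.9, 4.3, 0, 0, 0]
    - [2.6, -2.9, 4.3, 0, 0, 0]

```text
t: 1.1
tool_pos: [0.4391, -0.2714, 0.1602]
ee_rot: [0.998, 0.07, -0.001, -0.0]
force: [0.6, -0.8, 1.0]
finger_gap: 0.448
finger_force: 0.0
```

```bash
cat >> h.py <<'E'
def wrist(name):
    from bench import r
    import cv2,pickle
    s=r.read_state();f=r.grab_frame("wrist");f["p"]=s["tool_pos"];f["q"]=s["ee_rot"]
    pickle.dump(f,open(name+".pkl","wb"));cv2.imwrite(f"pics/{name}.png",f["image"][:,:,::-1]);return f
def wpx(f,u,v,z):
    a=np.array([u-f["cx"],v-f["cy"]])/f["fx"];t=np.linalg.norm(a);d=np.r_[np.sin(t)*a/t,np.cos(t)]
    M=np.array(f["mount"]);T=R.from_quat(f["q"]);o=T.apply(M[:3,3])+f["p"];d=T.apply(M[:3,:3]@d)
    return o+d*(z-o[2])/d[2]
E
python3 -c "
from h import *
f=wrist('w1');print(f['fx'],f['cx'],f['cy'],f['mount'])
go(.44,-.27,.05,8)"
```

```text
371.64829954431775 324.5803506029963 237.4165498191857 [[-6.74129912e-04 -9.49110535e-01 -3.14942434e-01  8.02361787e-02]
 [ 9.99999663e-01 -4.92080058e-04 -6.57552920e-04  6.24328012e-05]
 [ 4.69113512e-04 -3.14942772e-01  9.49110547e-01 -1.42580467e-01]
 [ 0.00000000e+00  0.00000000e+00  0.00000000e+00  1.00000000e+00]]
t 1.15 at [ 0.4391 -0.2728  0.161 ] phi 7.93 F [ 0.1 -0.   0.6] gap 0.45 ff 0.0 j7 -1.01
cm [ 0.14 -0.27 11.1 ] deg [ 0.02  0.04 -0.07]
```

View pics/w1.png

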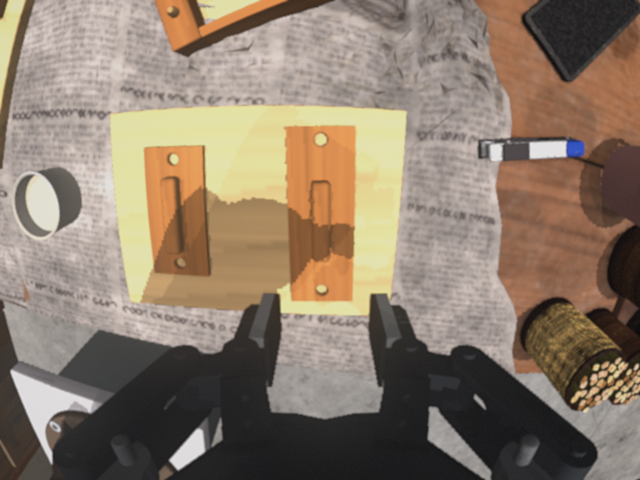

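The wrist view shows the long cover with holes at (320,139) and (321,289). The fingers are at the bottom, straddling it.

```bash
python3 -c "
from h import *
import pickle
f=pickle.load(open('w1.pkl','rb'))
print(fit([(0,.063),(0,-.063)],[wpx(f,320.5,139.5,.018),wpx(f,321,289.5,.018)]))
print(fit([(-.0265,.0735),(.0265,.0735),(.0265,-.0735),(-.0265,-.0735)],[wpx(f,u,v,.018) for u,v in [(286,126),(355,126),(353.5,301),(290.5,301)]]))
"
```

```text
(array([ 0.43983373, -0.26797971]), np.float64(-81.96945823445299), array([0.00044302, 0.00044302]))
(array([ 0.43953208, -0.2684194 ]), np.float64(-81.69529228613906), array([0.00039904, 0.00047618, 0.00088599, 0.00077998]))
```

Call:
arm_command:
  steps:
    - [0.1, -0.4, 4, 0, 0, 0]
    - [0.1, -0.4, 8, 0, 0, 0]
    - [0.1, -0.4, 10, 0, 0, 0]
    - [0.1, -0.4, 11.5, 0, 0, 0]
    - [0.1, -0.4, 12, 0, 0, 0]
    - [0.1, -0.4, 12, 0, 0, 0]
    - [0.1, -0.4, 12, 0, 0, 0]

```text
t: 1.73
tool_pos: [0.4403, -0.2691, 0.0418]
ee_rot: [0.998, 0.069, 0.001, 0.001]
force: [0.2, -0.2, -0.1]
finger_gap: 0.452
finger_force: 0.0
```

```bash
python3 -c "
from h import *
go(.4398,-.2687,.0205,8.1)"
```

```text
t 1.73 at [ 0.4403 -0.2691  0.0418] phi 7.88 F [ 0.2 -0.2 -0.1] gap 0.452 ff 0.0 j7 -1.04
cm [-0.05 -0.05  2.13] deg [ 0.07 -0.06 -0.22]
```

Call:
arm_command:
  steps:
    - [0, -0.05, 1, 0, 0, 0]
    - [0, -0.05, 1.6, 0, 0, 0]
    - [0, -0.05, 1.9, 0, 0, 0]
    - [0, -0.05, 2.1, 0, 0, 0]
    - [0, -0.05, 2.1, 0, 0, 0]

```text
t: 2.15
tool_pos: [0.4398, -0.267, 0.0193]
ee_rot: [0.998, 0.07, -0.0, -0.0]
force: [0.0, -0.3, 0.4]
finger_gap: 0.45
finger_force: 0.0
```

Call:
arm_command:
  steps:
    - [0, 0, 0, 0, 0, 0]
    - [0, 0, 0, 0, 0, 0]
    - [0, 0, 0, 0, 0, 0]
    - [0, 0, 0, 0, 0, 0]
    - [0, 0, 0, 0, 0, 0]
    - [0, 0, 0, 0, 0, 0]
    - [0, 0, 0, 0, 0, 0]
    - [0, 0, 0, 0, 0, 0]
  jaw: -1
  squeeze: 40

```text
t: 2.82
tool_pos: [0.4402, -0.2673, 0.02]
ee_rot: [0.998, 0.069, 0.0, 0.0]
force: [0.0, 0.8, 6.0]
finger_gap: 0.149
finger_force: 39.7
```

```bash
python3 -c "
from h import *
go(.4398,-.2687,.0205,8.1)"
```

```text
t 2.82 at [ 0.4402 -0.2673  0.02  ] phi 7.97 F [0.  0.8 6. ] gap 0.149 ff 39.7 j7 -1.05
cm [-0.06  0.13 -0.05] deg [ 0.02 -0.03 -0.13]
```

Call:
arm_command:
  steps:
    - [0, 0, -1, 0, 0, 0]
    - [0, 0, -4, 0, 0, 0]
    - [0, 0, -8, 0, 0, 0]
    - [0, 0, -12, 0, 0, 0]
    - [0, 0, -12, 0, 0, 0]
    - [0, 0, -12, 0, 0, 0]
    - [0, 0, -12, 0, 0, 0]

```text
t: 3.4
tool_pos: [0.4396, -0.2671, 0.14]
ee_rot: [0.998, 0.069, 0.0, 0.0]
force: [0.3, 0.6, -1.9]
finger_gap: 0.154
finger_force: 39.1
```

```bash
python3 -c "
from h import *
f=wrist('w2')
go(.617,-.1992,.14,119.3)"
```

```text
t 3.45 at [ 0.4392 -0.2668  0.1392] phi 7.97 F [-0.3  1.  -1.5] gap 0.151 ff 39.1 j7 -1.02
cm [18.55 -4.23 -0.1 ] deg [-9.0000e-02  0.0000e+00 -1.1133e+02]
```

View pics/w2.png

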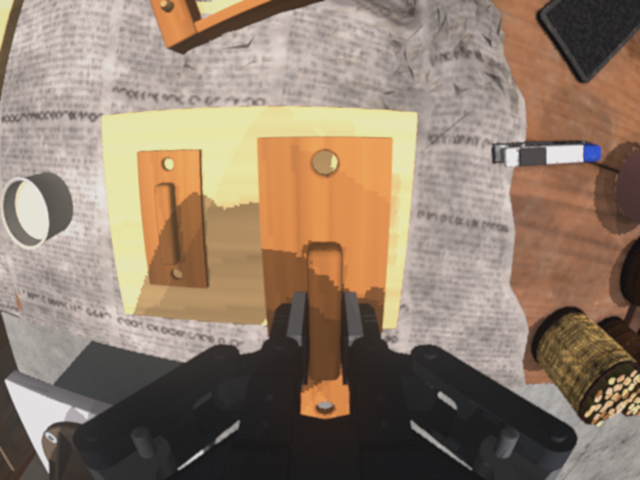

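The held cover is level, with its holes at (325,162) and (324,407).

```bash
cat >> h.py <<'E'
def wtool(f,u,v,zt):
    "point in tool frame at tool-z zt"
    a=np.array([u-f["cx"],v-f["cy"]])/f["fx"];t=np.linalg.norm(a);d=np.r_[np.sin(t)*a/t,np.cos(t)]
    M=np.array(f["mount"]);o=M[:3,3];d=M[:3,:3]@d;return o+d*(zt-o[2])/d[2]
E
python3 -c "
from h import *
import pickle
f=pickle.load(open('w2.pkl','rb'))
for zt in(0,.002,.004):
  a=wtool(f,325,162,zt);b=wtool(f,324,407,zt);print(zt,a,b,np.linalg.norm(a-b),(a+b)/2,np.degrees(np.arctan2(a[1]-b[1],a[0]-b[0])))
"
```

```text
0 [0.06340922 0.0001463  0.        ] [-0.05988574 -0.0003993   0.        ] 0.1232961657879487 [ 0.00176174 -0.0001265   0.        ] 0.25353785452933914
0.002 [0.06317319 0.00014746 0.002     ] [-0.06185124 -0.00040578  0.002     ] 0.12502564983824987 [ 0.00066097 -0.00012916  0.002     ] 0.25353785452933925
0.004 [0.06293715 0.00014863 0.004     ] [-0.06381674 -0.00041227  0.004     ] 0.12675513388855106 [-0.00043979 -0.00013182  0.004     ] 0.25353785452933914
```

```bash
python3 -c "
from h import *
go(.695,-.339,.14,119.5)"
```

```text
t 3.45 at [ 0.4392 -0.2668  0.1392] phi 7.97 F [-0.3  1.  -1.5] gap 0.151 ff 39.1 j7 -1.02
cm [24.34 10.69 -0.12] deg [-9.0000e-02  0.0000e+00 -1.1153e+02]
```

Call:
arm_command:
  steps:
    - [24.3, 10.7, 0, 0, 0, -111.5]
    - [24.3, 10.7, 0, 0, 0, -111.5]
    - [24.3, 10.7, 0, 0, 0, -111.5]
    - [24.3, 10.7, 0, 0, 0, -111.5]
    - [24.3, 10.7, 0, 0, 0, -111.5]
    - [24.3, 10.7, 0, 0, 0, -111.5]
    - [24.3, 10.7, 0, 0, 0, -111.5]
    - [24.3, 10.7, 0, 0, 0, -111.5]

```text
t: 4.12
tool_pos: [0.6977, -0.3389, 0.1357]
ee_rot: [0.84, 0.542, -0.0, -0.002]
force: [-1.0, -0.3, -2.0]
finger_gap: 0.148
finger_force: 39.3
```

```bash
python3 -c "
from h import *
go(.695,-.339,.14,119.5)"
```

```text
t 4.12 at [ 0.6977 -0.3389  0.1357] phi 65.68 F [-1.  -0.3 -2. ] gap 0.148 ff 39.3 j7 -0.18
cm [-0.12 -0.24 -0.43] deg [ -0.12  -0.15 -53.82]
```

Call:
arm_command:
  steps:
    - [0, -0.2, -0.3, 0, 0, -54]
    - [0, -0.2, -0.3, 0, 0, -54]
    - [0, -0.2, -0.3, 0, 0, -54]
    - [0, -0.2, -0.3, 0, 0, -54]
    - [0, -0.2, -0.3, 0, 0, -54]
    - [0, -0.2, -0.3, 0, 0, -54]
    - [0, -0.2, -0.3, 0, 0, -54]
    - [0, -0.2, -0.3, 0, 0, -54]

```text
t: 4.78
tool_pos: [0.6925, -0.3383, 0.14]
ee_rot: [0.502, 0.865, -0.0, -0.002]
force: [-0.1, -1.0, -0.6]
finger_gap: 0.147
finger_force: 39.3
```

Call:
arm_command:
  steps:
    - [0, 0, 0, 0, 0, 0]
    - [0, 0, 0, 0, 0, 0]
    - [0, 0, 0, 0, 0, 0]

```text
t: 5.03
tool_pos: [0.6931, -0.3384, 0.1414]
ee_rot: [0.507, 0.862, -0.0, -0.001]
force: [1.1, -0.0, -1.1]
finger_gap: 0.148
finger_force: 39.3
```

```bash
python3 -c "
from h import *
f=wrist('w3')
go(.617,-.1992,.14,119.3)"
```

```text
t 5.08 at [ 0.6933 -0.3384  0.1418] phi 119.16 F [-0.2 -0.3 -1.1] gap 0.149 ff 39.3 j7 0.65
cm [15.87  0.11  0.2 ] deg [-0.04 -0.06 -0.14]
```

View pics/w3.png

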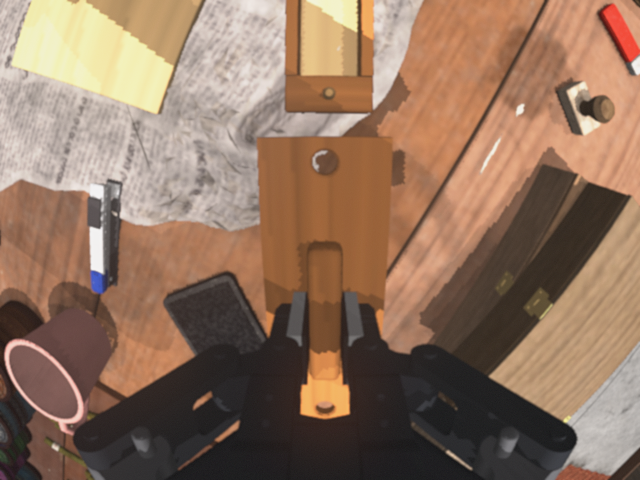

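Only the near pin is in view, at (328,93), and the far half of the box is cut off. I'll view the box from its side so both pins show.

```bash
python3 -c "
from h import *
import pickle
f=pickle.load(open('w3.pkl','rb'));print(wpx(f,328,93,.055), 'top cam near pin', .617+.063*np.sin(np.radians(29.3)),-.199-.063*np.cos(np.radians(29.3)))
go(.512,-.258,.14,29.3)"
```

```text
[ 0.64712727 -0.25302698  0.055     ] top cam near pin 0.6478310944601773 -0.25394036416322363
t 5.08 at [ 0.6933 -0.3384  0.1418] phi 119.16 F [-0.2 -0.3 -1.1] gap 0.149 ff 39.3 j7 0.65
cm [ 15.85 -11.92   0.21] deg [-8.000e-02 -1.000e-02  8.986e+01]
```

Call:
arm_command:
  steps:
    - [15.8, -11.9, 0, 0, 0, 90]
    - [15.8, -11.9, 0, 0, 0, 90]
    - [15.8, -11.9, 0, 0, 0, 90]
    - [15.8, -11.9, 0, 0, 0, 90]
    - [15.8, -11.9, 0, 0, 0, 90]
    - [15.8, -11.9, 0, 0, 0, 90]
    - [15.8, -11.9, 0, 0, 0, 90]
    - [15.8, -11.9, 0, 0, 0, 90]

```text
t: 5.75
tool_pos: [0.5121, -0.2589, 0.1433]
ee_rot: [0.859, 0.511, 0.0, 0.0]
force: [1.4, -0.2, 0.5]
finger_gap: 0.148
finger_force: 39.4
```

```bash
python3 -c "
from h import *
go(.512,-.258,.14,29.3)"
```

```text
t 5.75 at [ 0.5121 -0.2589  0.1433] phi 61.52 F [ 1.4 -0.2  0.5] gap 0.148 ff 39.4 j7 -0.29
cm [ 0.07 -0.05  0.33] deg [ 0.05  0.   32.22]
```

Call:
arm_command:
  steps:
    - [0, 0, 0, 0, 0, 32]
    - [0, 0, 0, 0, 0, 32]
    - [0, 0, 0, 0, 0, 32]
    - [0, 0, 0, 0, 0, 32]
    - [0, 0, 0, 0, 0, 32]
    - [0, 0, 0, 0, 0, 32]
    - [0, 0, 0, 0, 0, 32]
    - [0, 0, 0, 0, 0, 32]

```text
t: 6.42
tool_pos: [0.5126, -0.2589, 0.1428]
ee_rot: [0.966, 0.259, 0.0, 0.0]
force: [0.0, 0.7, 0.2]
finger_gap: 0.157
finger_force: 39.4
```

```bash
python3 -c "
from h import *
import cv2
f=wrist('w4')
c=f['image'][0:200,200:460,::-1];cv2.imwrite('pics/w4c.png',cv2.resize(c,None,fx=3,fy=3,interpolation=cv2.INTER_CUBIC))
go(.617,-.1992,.14,119.3)"
```

```text
t 6.47 at [ 0.5126 -0.2589  0.1427] phi 30.06 F [ 0.  -0.3 -0.1] gap 0.148 ff 39.4 j7 -0.76
cm [12.03  0.06  0.27] deg [ 1.000e-02 -0.000e+00 -8.924e+01]
```

View pics/w4c.png

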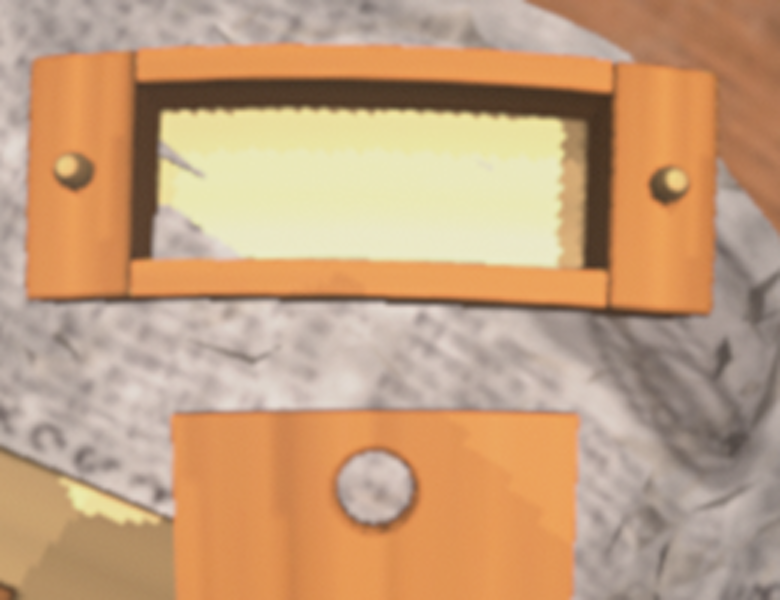

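In the crop both pin tops are clear at (66,165) and (677,181). The box's top corners are at about (33,57), (715,70), (712,312), (27,297).

```bash
python3 -c "
from h import *
import pickle
f=pickle.load(open('w4.pkl','rb'))
g=lambda U,V,z:wpx(f,(U+.5)/3-.5+200,(V+.5)/3-.5,z)
a,b=g(66,165,.055),g(677,181,.055);print(a,b);print(fit([(0,.063),(0,-.063)],[a,b]))
print(fit([(.028,.075),(.028,-.075),(-.028,-.075),(-.028,.075)],[g(U,V,.046) for U,V in [(33,57),(715,70),(712,312),(27,297)]]))
"
```

```text
[ 0.58710167 -0.14179797  0.055     ] [ 0.64706324 -0.25271543  0.055     ]
(array([ 0.61708246, -0.1972567 ]), np.float64(28.39548960877166), array([4.37771072e-05, 4.37771072e-05]))
(array([ 0.61739775, -0.19708626]), np.float64(28.7848284592714), array([0.00117124, 0.00135828, 0.00077945, 0.00112114]))
```

```bash
python3 -c "
from h import *
go(.6171,-.1973,.1,118.6)"
```

```text
t 6.47 at [ 0.5126 -0.2589  0.1427] phi 30.06 F [ 0.  -0.3 -0.1] gap 0.148 ff 39.4 j7 -0.76
cm [12.13 -0.1   4.27] deg [ 1.000e-02 -0.000e+00 -8.854e+01]
```

Call:
arm_command:
  steps:
    - [12.1, -0.1, 0, 0, 0, -88.5]
    - [12.1, -0.1, 0, 0, 0, -88.5]
    - [12.1, -0.1, 0, 0, 0, -88.5]
    - [12.1, -0.1, 0, 0, 0, -88.5]
    - [12.1, -0.1, 0, 0, 0, -88.5]
    - [12.1, -0.1, 0, 0, 0, -88.5]
    - [12.1, -0.1, 0, 0, 0, -88.5]
    - [12.1, -0.1, 0, 0, 0, -88.5]

```text
t: 7.13
tool_pos: [0.6168, -0.1978, 0.1425]
ee_rot: [0.721, 0.693, 0.0, -0.0]
force: [0.2, -0.3, -0.7]
finger_gap: 0.149
finger_force: 39.4
```

```bash
python3 -c "
from h import *
go(.6171,-.1973,.085,118.6)"
```

```text
t 7.13 at [ 0.6168 -0.1978  0.1425] phi 87.67 F [ 0.2 -0.3 -0.7] gap 0.149 ff 39.4 j7 -0.04
cm [0.05 0.02 5.75] deg [-0.000e+00 -1.000e-02 -3.093e+01]
```

Call:
arm_command:
  steps:
    - [0, 0, 3, 0, 0, -31]
    - [0, 0, 4, 0, 0, -31]
    - [0, 0, 5, 0, 0, -31]
    - [0, 0, 5.7, 0, 0, -31]
    - [0, 0, 5.7, 0, 0, -31]
    - [0, 0, 5.7, 0, 0, -31]
    - [0, 0, 5.7, 0, 0, -31]
    - [0, 0, 5.7, 0, 0, -31]

```text
t: 7.8
tool_pos: [0.6171, -0.1978, 0.086]
ee_rot: [0.514, 0.858, 0.0, 0.0]
force: [-0.6, 0.2, -1.3]
finger_gap: 0.147
finger_force: 39.4
```

```bash
python3 -c "
from h import *
go(.6171,-.1973,.055,118.6)"
```

```text
t 7.8 at [ 0.6171 -0.1978  0.086 ] phi 118.16 F [-0.6  0.2 -1.3] gap 0.147 ff 39.4 j7 0.38
cm [0.05 0.02 3.1 ] deg [ 0.03  0.02 -0.44]
```

Call:
arm_command:
  steps:
    - [0.05, 0, 1, 0, 0, 0]
    - [0.05, 0, 1.8, 0, 0, 0]
    - [0.05, 0, 1.8, 0, 0, 0]
    - [0.05, 0, 1.8, 0, 0, 0]

```text
t: 8.13
tool_pos: [0.616, -0.197, 0.0667]
ee_rot: [0.513, 0.858, -0.0, -0.001]
force: [0.1, -0.4, -0.4]
finger_gap: 0.151
finger_force: 39.4
```

```bash
python3 -c "
from h import *
go(.6171,-.1973,.055,118.6)"
```

```text
t 8.13 at [ 0.616  -0.197   0.0667] phi 118.27 F [ 0.1 -0.4 -0.4] gap 0.151 ff 39.4 j7 0.37
cm [-0.08  0.09  1.17] deg [-0.08 -0.06 -0.33]
```

Aligned to within about 1 mm of reading noise. I'll lower slowly.

Call:
arm_command:
  steps:
    - [0, 0.05, 0.3, 0, 0, -0.3]
    - [0, 0.05, 0.5, 0, 0, -0.3]
    - [0, 0.05, 0.7, 0, 0, -0.3]
    - [0, 0.05, 0.8, 0, 0, -0.3]
    - [0, 0.05, 0.9, 0, 0, -0.3]
    - [0, 0.05, 0.9, 0, 0, -0.3]

```text
t: 8.63
tool_pos: [0.617, -0.197, 0.0585]
ee_rot: [0.511, 0.86, -0.0, -0.0]
force: [0.6, 0.1, -0.2]
finger_gap: 0.148
finger_force: 39.4
```

Call:
arm_command:
  steps:
    - [0, 0, 0.15, 0, 0, 0]
    - [0, 0, 0.3, 0, 0, 0]
    - [0, 0, 0.4, 0, 0, 0]
    - [0, 0, 0.4, 0, 0, 0]

```text
t: 8.97
tool_pos: [0.617, -0.197, 0.0544]
ee_rot: [0.511, 0.86, -0.0, -0.0]
force: [0.5, -0.7, -0.1]
finger_gap: 0.149
finger_force: 39.4
```

```bash
python3 -c "
from h import *
go(.6171,-.1973,.055,118.6)"
```

```text
t 8.97 at [ 0.617  -0.197   0.0544] phi 118.57 F [ 0.5 -0.7 -0.1] gap 0.149 ff 39.4 j7 0.37
cm [-0.03 -0.01 -0.06] deg [-0.01 -0.   -0.03]
```

The holes took the pins without any force. I'll push to contact.

Call:
arm_command:
  steps:
    - [0, 0, 0.1, 0, 0, 0]
    - [0, 0, 0.2, 0, 0, 0]
    - [0, 0, 0.2, 0, 0, 0]
    - [0, 0, 0.2, 0, 0, 0]

```text
t: 9.3
tool_pos: [0.6172, -0.197, 0.0541]
ee_rot: [0.511, 0.86, -0.0, 0.0]
force: [-5.6, 1.0, 11.7]
finger_gap: 0.153
finger_force: 41.0
```

Call:
arm_command:
  steps:
    - [0, 0, 0.1, 0, 0, 0]
    - [0, 0, 0.2, 0, 0, 0]
    - [0, 0, 0.2, 0, 0, 0]
    - [0, 0, 0.2, 0, 0, 0]

```text
t: 9.63
tool_pos: [0.6173, -0.197, 0.054]
ee_rot: [0.511, 0.86, -0.0, 0.001]
force: [-11.8, 1.6, 29.9]
finger_gap: 0.15
finger_force: 43.2
```

Call:
arm_command:
  steps:
    - [0, 0, -0.3, 0, 0, 0]
    - [0, 0, -0.3, 0, 0, 0]
    - [0, 0, -0.3, 0, 0, 0]

```text
t: 9.88
tool_pos: [0.6174, -0.1971, 0.0541]
ee_rot: [0.511, 0.86, 0.0, 0.0]
force: [-2.1, 0.2, 7.9]
finger_gap: 0.147
finger_force: 40.5
```

Call:
arm_command:
  steps:
    - [0, 0, 0, 0, 0, 0]
    - [0, 0, 0, 0, 0, 0]
    - [0, 0, 0, 0, 0, 0]
    - [0, 0, 0, 0, 0, 0]
    - [0, 0, -2, 0, 0, 0]
    - [0, 0, -5, 0, 0, 0]
    - [0, 0, -8, 0, 0, 0]
    - [0, 0, -8, 0, 0, 0]
  jaw: 0

```text
t: 10.55
tool_pos: [0.6204, -0.1969, 0.1396]
ee_rot: [0.511, 0.86, 0.001, 0.004]
force: [0.8, 0.2, 1.2]
finger_gap: 0.502
finger_force: 0.0
```

Call:
arm_command:
  steps:
    - [-4, 0, -4, 0, 0, 0]
    - [-8, 0, -4, 0, 0, 0]
    - [-8, 0, -4, 0, 0, 0]
    - [-8, 0, -4, 0, 0, 0]
    - [-8, 0, -4, 0, 0, 0]
  jaw: 1

```text
t: 10.97
tool_pos: [0.6552, -0.2681, 0.1729]
ee_rot: [0.512, 0.859, -0.0, -0.0]
force: [-0.0, 0.9, -0.6]
finger_gap: 1.001
finger_force: 0.0
```

```bash
python3 -c "
from h import *
f=wrist('w5')
go(.6171,-.1973,.09,118.6)"
```

```text
t 11.02 at [ 0.655  -0.2667  0.1728] phi 118.57 F [ 0.1 -0.8  0. ] gap 0.998 ff 0.0 j7 0.54
cm [ 7.9  -0.    8.29] deg [-0.03 -0.07 -0.03]
```

View pics/w5.png

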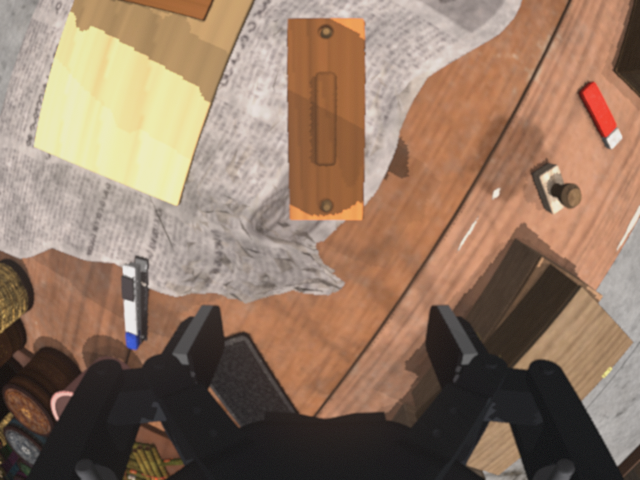

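The cover is seated, with both pins showing through its holes at (326,31) and (326,206). Next is the depth check and the box's pose.

```bash
python3 -c "
from h import *
import pickle
f=pickle.load(open('w5.pkl','rb'));D=f['depth']
print(fit([(0,.063),(0,-.063)],[wpx(f,326,31,.055),wpx(f,326,206,.055)]))
def P(u,v):
    a=np.array([u-f['cx'],v-f['cy']])/f['fx'];t=np.linalg.norm(a);d=np.r_[np.sin(t)*a/t,np.cos(t)];d*=D[v,u]/d[2]
    M=np.array(f['mount']);return R.from_quat(f['q']).apply(M[:3,:3]@d+M[:3,3])+f['p']
for u,v in[(300,40),(300,200),(352,40),(352,200),(300,120),(352,120)]:print(u,v,P(u,v))
go(.6171,-.1973,.09,118.6)"
```

```text
(array([ 0.61682918, -0.19653812]), np.float64(28.45398072203528), array([0.0005055, 0.0005055]))
300 40 [ 0.57378692 -0.15506341  0.05081349]
300 200 [ 0.62818624 -0.25705559  0.05230599]
352 40 [ 0.6056501  -0.1381229   0.05227319]
352 200 [ 0.66129843 -0.23904044  0.0525826 ]
300 120 [ 0.60130968 -0.20603354  0.05193097]
352 120 [ 0.63321074 -0.18872794  0.05239629]
t 11.02 at [ 0.655  -0.2667  0.1728] phi 118.57 F [ 0.1 -0.8  0. ] gap 0.998 ff 0.0 j7 0.54
cm [ 7.9  -0.    8.29] deg [-0.03 -0.07 -0.03]
```

Call:
arm_command:
  steps:
    - [4, 0, 0, 0, 0, 0]
    - [7.9, 0, 0, 0, 0, 0]
    - [7.9, 0, 3, 0, 0, 0]
    - [7.9, 0, 6, 0, 0, 0]
    - [7.9, 0, 8.3, 0, 0, 0]
    - [7.9, 0, 8.3, 0, 0, 0]
    - [7.9, 0, 8.3, 0, 0, 0]
    - [7.9, 0, 8.3, 0, 0, 0]

```text
t: 11.68
tool_pos: [0.6183, -0.1972, 0.092]
ee_rot: [0.51, 0.86, 0.0, 0.001]
force: [0.8, -0.8, -0.2]
finger_gap: 1.002
finger_force: 0.0
```

```bash
python3 -c "
from h import *
go(.617,-.1969,.021,118.5)"
```

```text
t 11.68 at [ 0.6183 -0.1972  0.092 ] phi 118.61 F [ 0.8 -0.8 -0.2] gap 1.002 ff 0.0 j7 0.39
cm [ 0.09 -0.11  7.1 ] deg [0.07 0.03 0.11]
```

Call:
arm_command:
  steps:
    - [0, -0.05, 2, 0, 0, 0]
    - [0, -0.05, 4, 0, 0, 0]
    - [0, -0.05, 6, 0, 0, 0]
    - [0, -0.05, 6.8, 0, 0, 0]
    - [0, -0.05, 7.1, 0, 0, 0]
    - [0, -0.05, 7.1, 0, 0, 0]
    - [0, -0.05, 7.1, 0, 0, 0]

```text
t: 12.27
tool_pos: [0.6182, -0.1981, 0.0212]
ee_rot: [0.511, 0.86, 0.0, 0.001]
force: [0.1, -0.2, -0.3]
finger_gap: 0.998
finger_force: 0.0
```

```bash
python3 -c "
from h import *
go(.617,-.1969,.021,118.5)"
```

```text
t 12.27 at [ 0.6182 -0.1981  0.0212] phi 118.56 F [ 0.1 -0.2 -0.3] gap 0.998 ff 0.0 j7 0.35
cm [ 0.16 -0.05  0.02] deg [0.1  0.08 0.06]
```

Call:
arm_command:
  steps:
    - [0, 0, 0, 0, 0, 0]
    - [0, 0, 0, 0, 0, 0]
    - [0, 0, 0, 0, 0, 0]
    - [0, 0, 0, 0, 0, 0]
    - [0, 0, 0, 0, 0, 0]
    - [0, 0, 0, 0, 0, 0]
    - [0, 0, 0, 0, 0, 0]
    - [0, 0, 0, 0, 0, 0]
  jaw: -1
  squeeze: 60

```text
t: 12.93
tool_pos: [0.618, -0.1982, 0.021]
ee_rot: [0.511, 0.86, 0.0, 0.001]
force: [-0.9, -0.3, 5.7]
finger_gap: 0.641
finger_force: 64.8
```

```bash
python3 -c "
from h import *
wrist('w6')
go(.617,-.1969,.021,118.5)"
```

```text
t 12.98 at [ 0.6179 -0.1982  0.021 ] phi 118.57 F [-1.  -0.5  6.3] gap 0.639 ff 64.8 j7 0.35
cm [ 0.16 -0.02  0.  ] deg [0.07 0.08 0.07]
```

Call:
arm_command:
  steps:
    - [0, 0, -1, 0, 0, 0]
    - [0, 0, -4, 0, 0, 0]
    - [0, 0, -8, 0, 0, 0]
    - [0, 0, -11, 0, 0, 0]
    - [0, 0, -11, 0, 0, 0]
    - [0, 0, -11, 0, 0, 0]
    - [0, 0, -11, 0, 0, 0]

```text
t: 13.57
tool_pos: [0.6163, -0.1983, 0.1293]
ee_rot: [0.511, 0.86, -0.0, -0.0]
force: [0.1, -0.5, -3.3]
finger_gap: 0.642
finger_force: 65.0
```

```bash
python3 -c "
from h import *
go(.5729,.1585,.13,79.7)"
```

```text
t 13.57 at [ 0.6163 -0.1983  0.1293] phi 118.56 F [ 0.1 -0.5 -3.3] gap 0.642 ff 65.0 j7 0.42
cm [33.41 13.24 -0.08] deg [-0.07  0.   38.86]
```

Call:
arm_command:
  steps:
    - [1, 0.4, 0, 0, 0, 2]
    - [3, 1.2, 0, 0, 0, 5]
    - [6, 2.4, 0, 0, 0, 9]
    - [9, 3.6, 0, 0, 0, 13]
    - [12, 4.8, 0, 0, 0, 17]
    - [15, 6, 0, 0, 0, 21]
    - [18, 7.1, 0, 0, 0, 25]
    - [21, 8.3, 0, 0, 0, 29]

```text
t: 14.23
tool_pos: [0.5877, 0.027, 0.1278]
ee_rot: [0.711, 0.703, -0.002, -0.001]
force: [0.9, -0.3, -3.3]
finger_gap: 0.641
finger_force: 65.0
```

```bash
python3 -c "
from h import *
go(.5729,.1585,.13,79.7)"
```

```text
t 14.23 at [0.5877 0.027  0.1278] phi 89.36 F [ 0.9 -0.3 -3.3] gap 0.641 ff 65.0 j7 -0.41
cm [13.13 -1.63 -0.22] deg [-0.21  0.05  9.66]
```

Call:
arm_command:
  steps:
    - [3, -0.4, 0, 0, 0, 3]
    - [6, -0.8, 0, 0, 0, 6]
    - [9, -1.1, 0, 0, 0, 8]
    - [11, -1.4, 0, 0, 0, 9.5]
    - [12.5, -1.6, -0.1, 0, 0, 9.5]
    - [13.1, -1.6, -0.1, 0, 0, 9.5]
    - [13.1, -1.6, -0.1, 0, 0, 9.5]
    - [13.1, -1.6, -0.1, 0, 0, 9.5]

```text
t: 14.9
tool_pos: [0.5742, 0.1559, 0.1296]
ee_rot: [0.766, 0.643, -0.001, -0.0]
force: [0.4, -0.5, -4.4]
finger_gap: 0.642
finger_force: 65.0
```

```bash
python3 -c "
from h import *
f=wrist('w7')
go(.5729,.1585,.13,79.7)"
```

```text
t 14.95 at [0.5745 0.1552 0.1298] phi 79.99 F [ 0.2 -0.9 -3.8] gap 0.643 ff 65.0 j7 -0.77
cm [ 0.3  -0.22 -0.02] deg [-0.06  0.1   0.29]
```

View pics/w7.png

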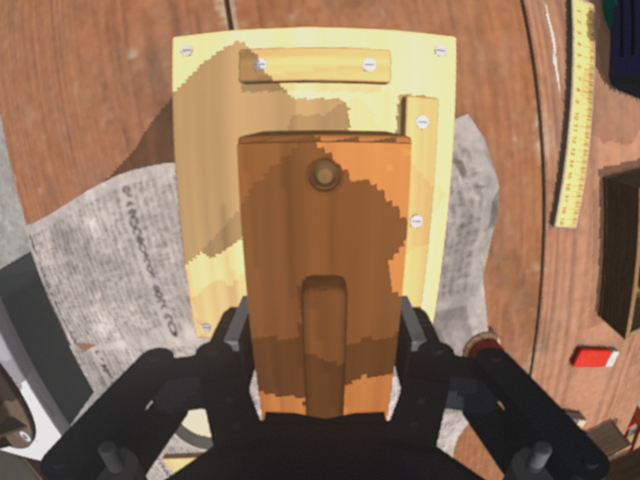

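The wrist view shows the covered box held level. The end fence's inner edge runs (240,81)-(390,81), the back fence's inner edge is near column 403, and the board's far corners are at (173,38) and (456,38).

```bash
python3 -c "
from h import *
import pickle,cv2
np.set_printoptions(precision=4,suppress=True)
f=pickle.load(open('w7.pkl','rb'))
ang=lambda a,b:np.degrees(np.arctan2(b[1]-a[1],b[0]-a[0]))
# screws / corners / fence
for n,a,b,z in [('corners',(173,38),(456,38),.018),('screws',(187,50),(441,50),.018),('fscrew',(261,65),(370,65),.036),('efar',(241,48.5),(391,50.5),.036),('einner',(240,81),(390,81),.036),('bfscrew',(422.5,122),(416.5,221.5),.036)]:
  A,B=wpx(f,*a,z),wpx(f,*b,z);print(n,A,B,ang(A,B),np.linalg.norm(A-B))
im=f['image'].astype(int)
print('col 270',im[70:92,270].tolist());print('row115',im[115,392:445].tolist())
h=wtool(f,324.5,173,.021-.052+0);print('hole in tool',h, wtool(f,324.5,173,-.034))
"
```

```text
corners [0.4931 0.3168 0.018 ] [0.6879 0.2803 0.018 ] -10.616293468939487 0.19815255110693908
screws [0.5021 0.3046 0.018 ] [0.6751 0.2722 0.018 ] -10.591377898652453 0.17597174250227648
fscrew [0.5543 0.2769 0.036 ] [0.6212 0.2646 0.036 ] -10.438307971839428 0.06796888542355915
efar [0.5437 0.2907 0.036 ] [0.636  0.2723 0.036 ] -11.275654135401505 0.0941431993865223
einner [0.5393 0.2698 0.036 ] [0.632  0.2527 0.036 ] -10.416130677147667 0.09422999164791807
bfscrew [0.6489 0.224  0.036 ] [0.6367 0.1587 0.036 ] -100.52003106083262 0.06638734555110547
col 270 [[235, 217, 142], [235, 218, 144], [235, 219, 147], [236, 220, 146], [233, 211, 138], [219, 183, 120], [187, 148, 97], [173, 134, 88], [168, 131, 86], [154, 120, 80], [127, 100, 67], [99, 80, 55], [99, 80, 56], [132, 107, 75], [161, 130, 91], [170, 137, 96], [169, 137, 95], [169, 137, 96], [169, 136, 95], [168, 136, 96], [169, 136, 96], [176, 142, 100]]
row115 [[236, 233, 180], [236, 234, 183], [234, 231, 179], [226, 219, 159], [216, 195, 136], [207, 179, 125], [193, 164, 115], [172, 142, 99], [145, 118, 83], [112, 92, 64], [94, 77, 53], [92, 75, 52], [101, 82, 58], [141, 110, 74], [200, 154, 100], [232, 195, 126], [237, 217, 140], [236, 219, 144], [236, 220, 145], [236, 222, 148], [236, 223, 148], [236, 223, 148], [236, 221, 148], [236, 220, 144], [236, 219, 144], [236, 216, 144], [234, 211, 147], [230, 207, 158], [232, 214, 179], [235, 219, 195], [235, 219, 198], [235, 219, 195], [236, 219, 183], [236, 217, 165], [235, 213, 146], [235, 209, 136], [236, 209, 136], [236, 207, 135], [237, 208, 137], [236, 205, 136], [236, 206, 136], [236, 207, 136], [236, 210, 135], [236, 212, 138], [235, 206, 133], [231, 202, 135], [229, 217, 156], [232, 230, 175], [235, 233, 179], [235, 233, 180], [235, 233, 177], [235, 233, 175], [235, 233, 173]]
hole in tool [ 0.0641 -0.0006 -0.031 ] [ 0.0645 -0.0006 -0.034 ]
```

```bash
python3 -c "
from h import *
import pickle
f=pickle.load(open('w7.pkl','rb'))
a=np.radians(-10.5);X=np.array([np.cos(a),np.sin(a)]);Y=np.array([-X[1],X[0]])
A=wpx(f,270,75.5,.036)[:2];B=wpx(f,406,115,.036)[:2];t=np.array([.5696,.1795])
print('end y',Y@A,'top cam',Y@t+.08,'back x',X@B,'top cam',X@t+.06)
c=X*(X@B-.028)+Y*(Y@A-.075);print('box home',c)
for s in(.03,.004):print('standoff',s, c-X*s-Y*s)
s0=c-X*.012-Y*.012-Y*.0014;print(s0)
go(s0[0],s0[1],.06,79.5)"
```

```text
end y 0.366249537550801 top cam 0.36029561122805703 back x 0.5861545408489861 top cam 0.5873507185225881
box home [0.6018842  0.18465695]
standoff 0.03 [0.56691949 0.16062637]
standoff 0.004 [0.59722224 0.18145287]
[0.58764319 0.17366816]
t 14.95 at [0.5745 0.1552 0.1298] phi 79.99 F [ 0.2 -0.9 -3.8] gap 0.643 ff 65.0 j7 -0.77
cm [2.06 0.98 6.97] deg [-0.06  0.1   0.49]
```

```bash
python3 -c "
from h import *
a=np.radians(-10.5);X=np.array([np.cos(a),np.sin(a)]);Y=np.array([-X[1],X[0]])
c=X*.559+Y*(.287-.0014);print('tcp home',c);s=c-.015*X-.015*Y;go(s[0],s[1],.05,79.5)"
```

```text
tcp home [0.60168596 0.17894794]
t 14.95 at [0.5745 0.1552 0.1298] phi 79.99 F [ 0.2 -0.9 -3.8] gap 0.643 ff 65.0 j7 -0.77
cm [1.34 0.76 7.97] deg [-0.06  0.1   0.49]
```

Call:
arm_command:
  steps:
    - [0.7, 0.4, 1, 0, 0, 0.4]
    - [1.3, 0.8, 3, 0, 0, 0.4]
    - [1.3, 0.8, 5, 0, 0, 0.4]
    - [1.3, 0.8, 7, 0, 0, 0.4]
    - [1.3, 0.8, 8, 0, 0, 0.4]
    - [1.3, 0.8, 8, 0, 0, 0.4]
    - [1.3, 0.8, 8, 0, 0, 0.4]
    - [1.3, 0.8, 8, 0, 0, 0.4]

```text
t: 15.62
tool_pos: [0.5855, 0.1686, 0.0516]
ee_rot: [0.768, 0.64, 0.001, 0.0]
force: [0.6, 0.2, -2.7]
finger_gap: 0.646
finger_force: 65.0
```

```bash
python3 -c "
from h import *
go(.6017,.179,.04,79.5)"
```

```text
t 15.62 at [0.5855 0.1686 0.0516] phi 79.63 F [ 0.6  0.2 -2.7] gap 0.646 ff 65.0 j7 -0.84
cm [1.31 1.4  1.16] deg [ 0.07 -0.04  0.13]
```

Call:
arm_command:
  steps:
    - [0, 0, 0.4, 0, 0, 0.1]
    - [0, 0, 0.8, 0, 0, 0.1]
    - [0, 0, 1, 0, 0, 0.1]
    - [0, 0, 1, 0, 0, 0.1]
    - [0, 0, 1, 0, 0, 0.1]

```text
t: 16.03
tool_pos: [0.5846, 0.1685, 0.0407]
ee_rot: [0.768, 0.64, -0.0, 0.0]
force: [-0.3, 0.3, -3.5]
finger_gap: 0.647
finger_force: 65.0
```

Call:
arm_command:
  steps:
    - [0, 0, 0.1, 0, 0, 0]
    - [0, 0, 0.2, 0, 0, 0]
    - [0, 0, 0.2, 0, 0, 0]
    - [0, 0, 0.2, 0, 0, 0]

```text
t: 16.37
tool_pos: [0.5849, 0.1687, 0.039]
ee_rot: [0.768, 0.64, 0.0, 0.0]
force: [-1.6, -0.4, 1.7]
finger_gap: 0.645
finger_force: 65.5
```

Call:
arm_command:
  steps:
    - [0, 0.3, 0, 0, 0, 0]
    - [0, 0.6, 0, 0, 0, 0]
    - [0, 0.9, 0, 0, 0, 0]
    - [0, 1, 0, 0, 0, 0]
    - [0, 1, 0, 0, 0, 0]
    - [0, 1, 0, 0, 0, 0]

```text
t: 16.87
tool_pos: [0.5948, 0.1672, 0.039]
ee_rot: [0.768, 0.64, 0.0, -0.0]
force: [-3.9, 1.0, 4.3]
finger_gap: 0.643
finger_force: 66.1
```

Call:
arm_command:
  steps:
    - [0, 0.1, 0, 0, 0, 0]
    - [0, 0.2, 0, 0, 0, 0]
    - [0, 0.2, 0, 0, 0, 0]
    - [0, 0.2, 0, 0, 0, 0]

```text
t: 17.2
tool_pos: [0.5963, 0.167, 0.039]
ee_rot: [0.768, 0.64, 0.0, -0.0]
force: [-4.4, 1.0, 5.9]
finger_gap: 0.64
finger_force: 66.1
```

Call:
arm_command:
  steps:
    - [0, 0.1, 0, 0, 0, 0]
    - [0, 0.2, 0, 0, 0, 0]
    - [0, 0.2, 0, 0, 0, 0]
    - [0, 0.2, 0, 0, 0, 0]

```text
t: 17.53
tool_pos: [0.5983, 0.1666, 0.039]
ee_rot: [0.768, 0.64, 0.0, -0.0]
force: [-4.8, 1.0, 7.0]
finger_gap: 0.644
finger_force: 66.1
```

Call:
arm_command:
  steps:
    - [0, 0.1, 0, 0, 0, 0]
    - [0, 0.1, 0, 0, 0, 0]
    - [0, 0.1, 0, 0, 0, 0]

```text
t: 17.78
tool_pos: [0.5987, 0.1666, 0.039]
ee_rot: [0.768, 0.64, -0.0, -0.001]
force: [-7.7, 1.1, 8.9]
finger_gap: 0.642
finger_force: 66.3
```

Call:
arm_command:
  steps:
    - [0, 0.1, 0, 0, 0, 0]
    - [0, 0.1, 0, 0, 0, 0]
    - [0, 0.1, 0, 0, 0, 0]

```text
t: 18.03
tool_pos: [0.5987, 0.1666, 0.0391]
ee_rot: [0.768, 0.64, -0.001, -0.001]
force: [-10.4, 1.6, 11.6]
finger_gap: 0.647
finger_force: 66.7
```

Call:
arm_command:
  steps:
    - [0, 0.1, 0, 0, 0, 0]
    - [0, 0.1, 0, 0, 0, 0]
    - [0, 0.1, 0, 0, 0, 0]

```text
t: 18.28
tool_pos: [0.5988, 0.1665, 0.0391]
ee_rot: [0.768, 0.64, -0.002, -0.001]
force: [-14.3, 1.2, 15.8]
finger_gap: 0.642
finger_force: 67.1
```

Touched the back fence. I'll ease off and slide to the end fence.

Call:
arm_command:
  steps:
    - [0, -0.2, -0.05, 0, 0, 0]
    - [0, -0.2, -0.05, 0, 0, 0]
    - [0.3, -0.2, -0.05, 0, 0, 0]
    - [0.6, -0.2, -0.05, 0, 0, 0]
    - [0.9, -0.2, -0.05, 0, 0, 0]
    - [0.9, -0.2, -0.05, 0, 0, 0]
    - [0.9, -0.2, -0.05, 0, 0, 0]

```text
t: 18.87
tool_pos: [0.5994, 0.1699, 0.0391]
ee_rot: [0.769, 0.639, -0.004, 0.001]
force: [-12.5, -12.2, 16.2]
finger_gap: 0.642
finger_force: 67.4
```

Call:
arm_command:
  steps:
    - [0.1, 0, 0, 0, 0, 0]
    - [0.2, 0, 0, 0, 0, 0]
    - [0.2, 0, 0, 0, 0, 0]
    - [0.2, 0, 0, 0, 0, 0]

```text
t: 19.2
tool_pos: [0.5997, 0.171, 0.0391]
ee_rot: [0.769, 0.639, -0.004, 0.002]
force: [-13.7, -14.9, 17.0]
finger_gap: 0.645
finger_force: 67.4
```

```bash
python3 -c "
from h import *
go(.6017,.179,.039,79.5)"
```

```text
t 19.2 at [0.5997 0.171  0.0391] phi 79.39 F [-13.7 -14.9  17. ] gap 0.645 ff 67.4 j7 -0.84
cm [0.82 0.05 0.  ] deg [-0.18  0.49 -0.11]
```

Call:
arm_command:
  steps:
    - [-0.4, -0.25, -0.12, 0, 0, 0]
    - [-0.4, -0.25, -0.12, 0, 0, 0]
    - [-0.4, -0.25, -0.12, 0, 0, 0]

```text
t: 19.45
tool_pos: [0.5988, 0.173, 0.0402]
ee_rot: [0.769, 0.64, 0.0, 0.0]
force: [0.3, 1.5, -2.6]
finger_gap: 0.643
finger_force: 65.0
```

```bash
python3 -c "
from h import *
go(.6017,.179,.039,79.5)"
```

```text
t 19.45 at [0.5988 0.173  0.0402] phi 79.54 F [ 0.3  1.5 -2.6] gap 0.643 ff 65.0 j7 -0.84
cm [0.65 0.17 0.12] deg [ 0.04 -0.02  0.04]
```

Call:
arm_command:
  steps:
    - [0.2, 0, 0, 0, 0, 0]
    - [0.4, 0, 0, 0, 0, 0]
    - [0.4, 0, 0, 0, 0, 0]
    - [0.4, 0, 0, 0, 0, 0]

```text
t: 19.78
tool_pos: [0.599, 0.1778, 0.0402]
ee_rot: [0.768, 0.64, 0.0, -0.0]
force: [-0.3, 0.0, -3.6]
finger_gap: 0.643
finger_force: 65.0
```

Call:
arm_command:
  steps:
    - [0.1, 0, 0, 0, 0, 0]
    - [0.2, 0, 0, 0, 0, 0]
    - [0.2, 0, 0, 0, 0, 0]
    - [0.2, 0, 0, 0, 0, 0]

```text
t: 20.12
tool_pos: [0.5994, 0.1792, 0.0404]
ee_rot: [0.768, 0.64, 0.0, 0.0]
force: [0.2, -0.0, -3.4]
finger_gap: 0.645
finger_force: 65.0
```

Call:
arm_command:
  steps:
    - [0.1, 0, 0, 0, 0, 0]
    - [0.1, 0, 0, 0, 0, 0]
    - [0.1, 0, 0, 0, 0, 0]

```text
t: 20.37
tool_pos: [0.5995, 0.1801, 0.0404]
ee_rot: [0.768, 0.64, 0.0, 0.0]
force: [0.1, -0.4, -3.3]
finger_gap: 0.643
finger_force: 65.0
```

```bash
python3 -c "
from h import *
go(.6017,.179,.039,79.5)"
```

```text
t 20.37 at [0.5995 0.1801 0.0404] phi 79.57 F [ 0.1 -0.4 -3.3] gap 0.643 ff 65.0 j7 -0.85
cm [-0.07  0.23  0.14] deg [ 0.   -0.    0.07]
```

Call:
arm_command:
  steps:
    - [0.1, 0, 0, 0, 0, 0]
    - [0.2, 0, 0, 0, 0, 0]
    - [0.2, 0, 0, 0, 0, 0]

```text
t: 20.62
tool_pos: [0.5997, 0.1808, 0.0402]
ee_rot: [0.769, 0.64, -0.001, 0.0]
force: [-1.0, -4.0, -1.1]
finger_gap: 0.642
finger_force: 65.2
```

Call:
arm_command:
  steps:
    - [0.1, 0, 0, 0, 0, 0]
    - [0.2, 0, 0, 0, 0, 0]
    - [0.2, 0, 0, 0, 0, 0]

```text
t: 20.87
tool_pos: [0.5997, 0.1809, 0.0401]
ee_rot: [0.769, 0.639, -0.002, 0.001]
force: [-3.1, -8.9, 1.7]
finger_gap: 0.64
finger_force: 65.6
```

Call:
arm_command:
  steps:
    - [-0.3, 0, 0, 0, 0, 0]
    - [-0.3, 0.1, 0.1, 0, 0, 0]
    - [-0.3, 0.2, 0.15, 0, 0, 0]
    - [-0.3, 0.2, 0.15, 0, 0, 0]

```text
t: 21.2
tool_pos: [0.6011, 0.1805, 0.0391]
ee_rot: [0.768, 0.64, -0.001, -0.0]
force: [-5.2, -4.5, 4.1]
finger_gap: 0.644
finger_force: 65.8
```

```bash
python3 -c "
from h import *
go(.6017,.179,.039,79.5)"
```

```text
t 21.2 at [0.6011 0.1805 0.0391] phi 79.57 F [-5.2 -4.5  4.1] gap 0.644 ff 65.8 j7 -0.85
cm [-0.14  0.09  0.01] deg [-0.06  0.05  0.07]
```

Call:
arm_command:
  steps:
    - [0.1, 0, 0, 0, 0, 0]
    - [0.2, 0, 0, 0, 0, 0]
    - [0.3, 0, 0, 0, 0, 0]
    - [0.3, 0, 0, 0, 0, 0]
    - [0.3, 0, 0, 0, 0, 0]

```text
t: 21.62
tool_pos: [0.6011, 0.1806, 0.0391]
ee_rot: [0.769, 0.64, -0.003, 0.001]
force: [-8.4, -12.7, 10.1]
finger_gap: 0.638
finger_force: 66.7
```

Call:
arm_command:
  steps:
    - [0, 0.1, 0, 0, 0, 0]
    - [0, 0.2, 0, 0, 0, 0]
    - [0, 0.3, 0, 0, 0, 0]
    - [0, 0.3, 0, 0, 0, 0]

```text
t: 21.95
tool_pos: [0.6013, 0.1805, 0.0391]
ee_rot: [0.769, 0.64, -0.004, -0.0]
force: [-19.2, -12.7, 20.2]
finger_gap: 0.642
finger_force: 67.6
```

```bash
python3 -c "
from h import *
from bench import r
go(.6017,.179,.039,79.5)
print(r.read_state()['ft_torque'])"
```

```text
t 21.95 at [0.6013 0.1805 0.0391] phi 79.55 F [-19.2 -12.7  20.2] gap 0.642 ff 67.6 j7 -0.85
cm [-0.14  0.07  0.01] deg [-0.35  0.38  0.05]
[-2.31641301  3.77271021  0.13234773]
```

Both fences are reached. The press tilts the tool by about 0.5°, so I'll ease it and counter-tilt to level.

Call:
arm_command:
  steps:
    - [-0.05, -0.05, 0, -0.3, 0.3, 0]
    - [-0.1, -0.1, 0, -0.6, 0.6, 0]
    - [-0.1, -0.1, 0, -0.6, 0.6, 0]
    - [-0.1, -0.1, 0, -0.6, 0.6, 0]

```text
t: 22.28
tool_pos: [0.6012, 0.1806, 0.0391]
ee_rot: [0.769, 0.64, 0.004, 0.0]
force: [-11.2, -8.4, 14.4]
finger_gap: 0.638
finger_force: 67.1
```

```bash
python3 -c "
from h import *
from bench import r
go(.6017,.179,.039,79.5)
print(r.read_state()['ft_torque'])"
```

```text
t 22.28 at [0.6012 0.1806 0.0391] phi 79.56 F [-11.2  -8.4  14.4] gap 0.638 ff 67.1 j7 -0.85
cm [-0.15  0.08  0.01] deg [ 0.35 -0.35  0.06]
[-1.89868249  3.2597449   0.07760625]
```

Call:
arm_command:
  steps:
    - [0.02, 0.04, 0, 0.3, -0.3, 0]
    - [0.02, 0.04, 0, 0.3, -0.3, 0]
    - [0.02, 0.04, 0, 0.3, -0.3, 0]
    - [0.02, 0.04, 0, 0.3, -0.3, 0]
    - [0.02, 0.04, 0, 0.3, -0.3, 0]
    - [0.02, 0.04, 0, 0.3, -0.3, 0]

```text
t: 22.78
tool_pos: [0.6013, 0.1806, 0.039]
ee_rot: [0.769, 0.64, 0.0, 0.0]
force: [-14.2, -8.7, 14.5]
finger_gap: 0.641
finger_force: 67.2
```

```bash
python3 -c "
from h import *
from bench import r
import cv2
go(.6017,.179,.039,79.5)
print(r.read_state()['ft_torque'])
f=wrist('w8');s=r.grab_frame('side')
a=cv2.resize(f['image'][0:300,180:480],(400,400));g=s['image']
p=R.from_quat(s['orientation']).inv().apply(np.array([.6,.18,.04])-s['eye']);u=int(s['fx']*p[0]/p[2]+s['cx']);v=int(s['fy']*p[1]/p[2]+s['cy']);print(u,v)
b=cv2.resize(g[max(0,v-50):v+50,max(0,u-50):u+50],(400,400),interpolation=cv2.INTER_CUBIC)
cv2.imwrite('pics/fin.png',np.hstack([a,b])[:,:,::-1])
"
```

```text
t 22.78 at [0.6013 0.1806 0.039 ] phi 79.55 F [-14.2  -8.7  14.5] gap 0.641 ff 67.2 j7 -0.85
cm [-0.15  0.07 -0.  ] deg [ 0.02 -0.02  0.05]
[-1.95284292  3.00664558 -0.09397853]
338 193
```

View pics/fin.png

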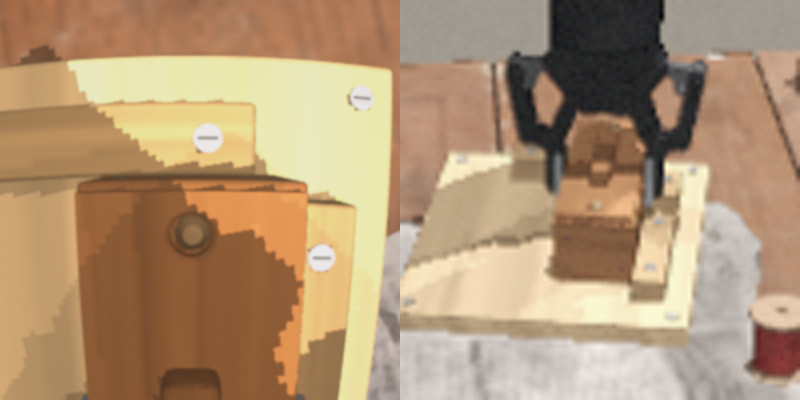

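The picture shows the box flush in the corner, its end on the end fence and its long side on the back fence. I'll lighten the downward load so the fences carry the push, then press a touch more.

Call:
arm_command:
  steps:
    - [0, 0, -0.06, 0, 0, 0]
    - [0.05, 0.02, -0.06, 0, 0, 0]
    - [0.1, 0.04, -0.06, -0.1, 0.1, 0]
    - [0.1, 0.04, -0.06, -0.1, 0.1, 0]
    - [0.1, 0.04, -0.06, -0.1, 0.1, 0]
    - [0.1, 0.04, -0.06, -0.1, 0.1, 0]
    - [0.1, 0.04, -0.06, -0.1, 0.1, 0]
    - [0.1, 0.04, -0.06, -0.1, 0.1, 0]

```text
t: 23.55
tool_pos: [0.6013, 0.1806, 0.039]
ee_rot: [0.769, 0.64, 0.001, 0.0]
force: [-14.1, -10.4, 12.2]
finger_gap: 0.642
finger_force: 66.8
```

```bash
python3 -c "
from h import *
go(.6017,.179,.039,79.5)"
```

```text
t 23.55 at [0.6013 0.1806 0.039 ] phi 79.54 F [-14.1 -10.4  12.2] gap 0.642 ff 66.8 j7 -0.85
cm [-0.15  0.07 -0.  ] deg [ 0.05 -0.03  0.04]
```

Level, yaw steady, about 12 N on each fence and 12 N down. Handing in.

```bash
python3 -c "
from bench import r
print(r.sign_off())"
```

```text
the job is handed in; nothing more can be done
None
```

The long cover is fully down on both pins, and I handed the job in at about 23.6 s with the gripper still holding the box in the squaring corner: level, with about 12 N on each fence and 12 N down, and the other items left where they were.

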